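# Open the seized gearbox and secure the vial hidden in its filler neck

## Task

A vial is hidden in the filler neck of the blue gearbox. Unscrew the red filler cap (ordinary right-hand thread, several turns of the hand) without forcing the thread, lift it off and stand it mouth down in the steel tray; then gently draw the vial out of the neck and stand it upright in the same tray. Leave the loupe, the torch and the tin where they are.

Things in the scene. Friction and masses are not known exactly. Their poses are not given: they have to be found in the camera images.
- gearbox: Blue cast worm gearbox, fixed, 112 x 100 mm, round cover on its -x face, input shaft ending 98 mm out along its +y. Origin: centre of its underside on the table; z up. Centred on top: a flat boss 72 mm across, 92 mm above the table, and on it a steel filler neck: bore 30 mm, 38 mm outside, 45 mm over its outside thread, rim 120 mm above the table. Nothing else rises above the boss.
- neck_rim (a point): Centre of the neck's rim, 120 mm above the table, on the common axis of neck and cap. The neck's thread is three-start, right-hand: anticlockwise seen from above the cap rises 21 mm a turn, with 1 mm axial play, and must be let rise as it turns. It comes off after roughly 4.7 rad, not always alike; until then it cannot be pulled up. Let go, it stays put on the thread.
- filler_cap: Red ribbed screw cap, 57 mm across, 47 mm high, wall 5 mm, about 90 g, closed on top. Origin: centre of its open mouth (lower face); z up through its closed top. Starts screwed on, mouth 93.5 mm above the table, pressed from below by a springy rubber sealing ring (about 4 N, gone after 2 mm of rise), so the first turn is the stiffest.
- vial: White sample vial with a blue cap: a cylinder 26 mm across, 52 mm high, 20 g, standing loosely in the neck's bore, unseen until the cap is off. Origin: centre of its underside, z up along its axis. Starts with its underside 82 mm and its top 134 mm above the table, so 14 mm stands out of the neck, clear inside the cap.
- tray: Flat stainless tray, fixed, 150 (x) x 220 (y) mm outside, rim 25 mm high, walls 4 mm (rim bead 6 mm). Origin: centre of its underside on the table; inner floor 4 mm above it.
- loupe: Black loupe, 38 mm across, 30 mm high, standing loose; origin under its centre. Not to be disturbed.
- torch: Black pocket torch, 110 mm long, 32 mm thick, lying loose; origin under its middle, its length along its y. Not to be disturbed.
- parts_tin: Round pale tin, 62 mm across, 20 mm high, loose; origin under its centre. Not to be disturbed.
There are look-alikes about, which are no part of the job. What is meant by the filler_cap is not green, turquoise or white, and is the larger of those in its own colour.

How it is judged:
By the outcome, as a careful person would: the job done as asked, in the order asked, and still so for the second after the job is handed in, with the robot touching nothing.
It also fails if it takes over 70 s, if anything falls off the work surface, if the arm or the gripper's body presses on something with over 40 N, if the wrist force passes 120 N, or if a joint passes its speed limit or range.

## Robot

A 7-joint arm with a two-finger parallel gripper is mounted at the origin on a cart in front of the work surface, level with it; the furniture and walls round the work are solid. World frame = base frame: x ahead of the robot, y to its left, z up, the work surface at z = 0. Lengths are in m, angles in rad, forces in N, time in s.
With the tool pointing down it reaches from about 0.4 to 0.9 m from the base axis. Payload 5.6 kg.
Tool frame: the origin (TCP) lies at the very end of the fingers, on their centre line; the grasp point (between the pads) lies 19 mm behind it; z points along the fingers, y is the line along which they close (so a half turn about z gives the same grasp; the last joint's range is limited). The gripper opens to 92 mm and grips with 3 to 60 N. Pads are 20 mm wide; open, the fingers measure 128 mm over their backs; the gripper's body (75 mm by 189 mm) begins 69 mm behind the grasp point.
Start: joints at [-1.243, 0.468, -0.012, 1.603, 0.006, 1.071, -0.056], TCP at [0.236, 0.606, 0.215] pointing down, gripper open.
Joint ranges: [-2.53, 2.53], [-0.31, 2.02], [-1.57, 1.55], [0.28, 2.44], [-1.29, 4.43], [0.15, 1.84], [-2.92, 2.92]. Speed limits (rad/s): [2.57, 2.57, 3.14, 3.14, 3.14, 3.14, 3.14].

## Interface

Orientations are given as a unit quaternion [w, x, y, z].
In Python, from bench import sense, viewer, ticket gives the robot as it stands. The module is installed in compiled form; this text tells all that it offers.
- The arm moves only by the tool jog_arm, never from a script. Its argument "rows" is a list that holds one entry, the list of rows, each a list of 7 numbers: the opening, from 0 (shut) to 1 (fully open), then the shift along the tool's x, y, z in mm, then the turn, a rotation vector about the tool's x, y, z in rad. A call has 1 to 10 rows; each row shifts and turns the commanded pose from where the row before left it, along the tool's axes as they then stand; what a row does not reach is not made up. A row lasts 1/10 s, in which the tool goes at most 50 mm and 8.59 degrees, less where a joint would pass 70% of its speed; a pose out of reach is approached as far as the arm can. A call with a gripper value outside its range is refused whole. The fingers move at their own pace and stop on an object; "newtons" is the grip in N (left out, the last holds). Time passes only in rows, so rows that do not move let the fingers close. It gives the time, the measured TCP pose, the force and the opening at its end, in the units of the state.
- sense(): the state, without advancing time (a new reading comes with each control period).
- viewer.capture(name): name is "side" or "top" or "wrist"; returns a dict with "pixels" (400x640x3 uint8, red, green, blue), "fx", "fy", "cx", "cy" (pixels), "rvec" (rotation vector, rad) and "tvec" (3), from world to camera coordinates, as OpenCV has them; the wrist camera has in their place "hand_eye" (4x4, takes a point from camera to tool coordinates, whose origin is the TCP and whose axes are the flange's). Camera axes: x right, y down, z forward; pixel columns grow to the right and rows downward; lengths in m; the calibration is good to about 2 mm. A picture is of the moment at which its call begins: read the wrist's pose just before it. There is no depth.
- ticket.job_done(): hands the job in, once; it reports no verdict.
Trained networks look in a picture, given as the dict that the camera call returned (one of the last four; its "shot" number tells which), for a name from the list of things; names that differ only in an ending like _2 or _b are one class to them, and where a whole thing is asked for, a point or a joint stands for the part that bears it (a point fixed in the world has none). Each returns a list of dicts, best first, with "confidence" (0 to 1); they miss things now and then, are a little off and sometimes report something else, mostly with a low value. They report only what shows in the picture. A call takes as long as a camera call. They do not tell look-alikes from the thing itself.
- viewer.boxes_of(picture, target): "uv" ([column, row] in pixels, amid what is visible of it).
- viewer.mark_of(picture, target): "uv" ([column, row] in pixels: a listed point, or the origin of a listed thing).
The state is a dict: "time": time; "joints": joint angles; "dq": joint speeds; "joint_efforts": joint torques, N m; "eef_pos": TCP position; "orientation": TCP orientation; "contact_force": force on the tool from outside, world axes, zero at the start; "moment": the same for the moment, N m; "opening": finger opening in m.
Only numpy, scipy, OpenCV 4.12 (cv2) and the standard library are available. Lean on these libraries where they do the work, as an engineer would, in place of code of your own. Each camera call takes 0.05 s, during which the arm holds its last target. There are 200 camera calls.

## Working session

There is one attempt and no reset: what is moved stays moved. The work goes in short steps, Python scripts to look and compute and a tool call to move; the robot and the scene stay as the last step left them, time stands still between calls to the robot, and variables do not carry over. Pictures are saved under pics/ and viewed, on a budget of 10 in all, crops included, one or two more only if the job needs it, and the job is handed in when it is done.

Besides the shell and the picture viewer there is one more tool, called after "Request:" as name(argument=value, ...), one argument or row to a line, values as JSON. jog_arm: Moves the arm, as the interface text tells. Its arguments: {"type":"object","properties":{"rows":{"type":"array"},"newtons":{"type":"number"}},"required":["rows"]}

```bash
mkdir -p pics
cat > h.py <<'E'
import numpy as np,cv2
from scipy.spatial.transform import Rotation as R
from bench import sense,viewer,ticket
def cap(n,save=None):
    s=sense(); p=viewer.capture(n); p['s']=s
    if save: cv2.imwrite('pics/'+save,p['pixels'][:,:,::-1])
    return p
def pose(s):
    q=s['orientation']; return R.from_quat([q[1],q[2],q[3],q[0]]).as_matrix(),np.array(s['eef_pos'])
def cam(p):
    if 'hand_eye' in p:
        A,t=pose(p['s']); H=np.array(p['hand_eye']); return A@H[:3,:3],A@H[:3,3]+t
    Rm=cv2.Rodrigues(np.array(p['rvec'],float))[0]; return Rm.T,-Rm.T@np.array(p['tvec']).ravel()
def at(p,uv,z):
    C,o=cam(p); d=C@np.array([(uv[0]-p['cx'])/p['fx'],(uv[1]-p['cy'])/p['fy'],1]); return o+d*(z-o[2])/d[2]
def proj(p,X):
    C,o=cam(p); c=C.T@(np.array(X)-o); return [round(p['fx']*c[0]/c[2]+p['cx'],1),round(p['fy']*c[1]/c[2]+p['cy'],1)]
E
python3 - <<'E'
from h import *
print(sense())
ps={n:cap(n) for n in ('top','side')}
for n,p in ps.items():
    print(n,cam(p)[1].round(3))
    for t,z in dict(gearbox=0,filler_cap=.0935,neck_rim=.12,tray=0,loupe=0,torch=0,parts_tin=0,vial=.08).items():
        for k in viewer.mark_of(p,t)[:5]: print(n,t,np.round(k['uv']),round(k['confidence'],2),at(p,k['uv'],z).round(3))
im=np.vstack([ps['top']['pixels'],ps['side']['pixels']])
cv2.imwrite('pics/a.png',cv2.resize(im,(480,600),interpolation=cv2.INTER_AREA)[:,:,::-1])
cv2.imwrite('pics/top.png',ps['top']['pixels'][:,:,::-1]);cv2.imwrite('pics/side.png',ps['side']['pixels'][:,:,::-1])
E
```

```text
{'time': 0.0, 'joints': array([-1.24298505,  0.46835546, -0.01159123,  1.60358752,  0.00599669,
        1.07141029, -0.05630396]), 'dq': array([ 7.38685583e-04, -1.67695011e-03,  4.38440172e-05,  1.28432587e-03,
       -1.42012691e-03,  1.99821758e-04,  1.85850747e-04]), 'joint_efforts': array([ 2.90552016e-04, -5.20567846e+01, -1.19578771e-02, -2.43758547e+01,
       -5.65654936e-02,  1.69675879e-02,  1.50932524e-04]), 'eef_pos': array([0.23540656, 0.60526486, 0.21366938]), 'orientation': array([-9.77699573e-05,  1.84384503e-01,  9.82853809e-01, -8.57580869e-04]), 'contact_force': array([0.18096575, 0.36481003, 0.09034758]), 'moment': array([-0.02954604,  0.004869  , -0.02800186]), 'opening': 0.0918106321811744}
top [ 0.378 -0.105  1.253]
top gearbox [348. 236.] 0.88 [ 0.47 -0.2   0.  ]
top gearbox [306. 167.] 0.23 [ 0.639 -0.097  0.   ]
top filler_cap [353. 233.] 0.81 [ 0.469 -0.205  0.093]
top filler_cap [360. 296.] 0.72 [ 0.33  -0.219  0.093]
top filler_cap [356. 129.] 0.63 [ 0.709 -0.212  0.093]
top neck_rim [352. 232.] 0.8 [ 0.469 -0.201  0.12 ]
top tray [244. 235.] 0.93 [0.47  0.049 0.   ]
top loupe [302. 275.] 0.58 [ 0.376 -0.091  0.   ]
top torch [306. 166.] 0.88 [ 0.64  -0.098  0.   ]
top vial [246. 232.] 0.33 [0.471 0.036 0.08 ]
side [ 0.263 -0.684  0.654]
side gearbox [306. 264.] 0.98 [ 0.467 -0.2    0.   ]
side filler_cap [369. 254.] 0.89 [ 0.552 -0.295  0.094]
side filler_cap [417. 228.] 0.84 [ 0.67  -0.277  0.094]
side filler_cap [304. 230.] 0.71 [ 0.467 -0.192  0.094]
side filler_cap [309. 343.] 0.7 [ 0.383 -0.407  0.094]
side filler_cap [244. 296.] 0.61 [ 0.319 -0.287  0.094]
side tray [268. 189.] 0.69 [0.475 0.056 0.   ]
side loupe [252. 240.] 0.66 [ 0.386 -0.09   0.   ]
side torch [358. 209.] 0.93 [ 0.647 -0.101  0.   ]
side parts_tin [324. 164.] 0.55 [0.648 0.094 0.   ]
```

View pics/top.png

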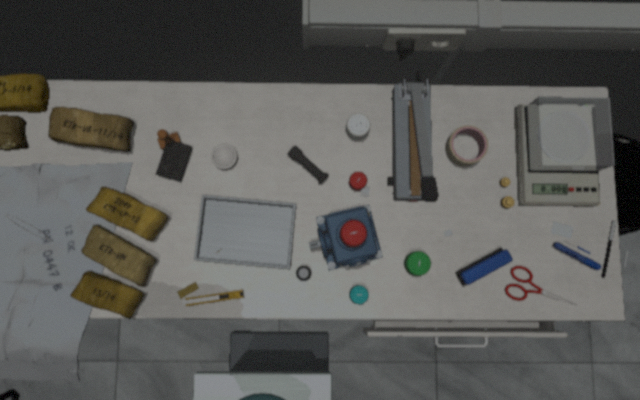

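View pics/side.png

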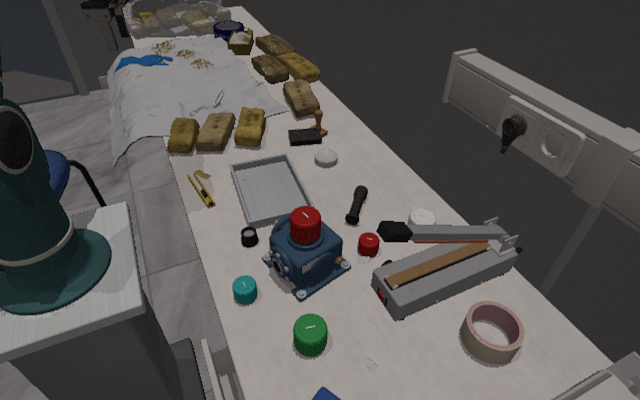

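Candidates for the cap, in the top view: big red on the gearbox (353,233), small red (358,181), green (418,263), turquoise (359,294) and white (358,126). The description fits the big red one on the gearbox neck. I'll check that in a close crop.

Run:
```python
import cv2,numpy as np
a=cv2.imread('pics/side.png')[190:300,230:400]; b=cv2.imread('pics/top.png')[160:300,180:400]
a=cv2.resize(a,(560,362),interpolation=cv2.INTER_CUBIC)
cv2.imwrite('pics/crop.png',a)
```

```text
(no output)
```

View pics/crop.png

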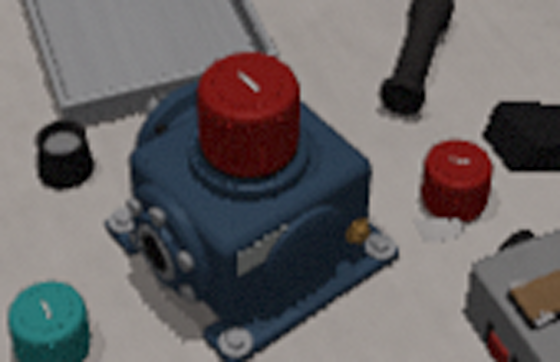

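Request:
jog_arm(
  rows=[
    [[1,-46,-5,-4,0,0,0.075],[1,-46,-5,-4,0,0,0.075],[1,-46,-5,-4,0,0,0.075],[1,-46,-5,-4,0,0,0.075],[1,-46,-5,-4,0,0,0.075],[1,-44,-5,-4,0,0,0.075],[1,-44,-5,-4,0,0,0.075],[1,-44,-5,-4,0,0,0.075],[1,-44,-5,-4,0,0,0.075],[1,-44,-5,-4,0,0,0.075]],
  ],
)

```text
time: 1.9
eef_pos: [0.5398, 0.2825, 0.2548]
orientation: [0.0, 0.533, 0.846, 0.0]
contact_force: [0.0, -1.2, -0.2]
opening: 0.0919
```

The crop shows the large ribbed red cap seated on the gearbox's neck (about (248,115) in the crop). The small red one, at about (457,180), stands on the table and is a look-alike.

Request:
jog_arm(
  rows=[
    [[1,-46,-8,0,0,0,0.08],[1,-46,-8,0,0,0,0.08],[1,-46,-8,0,0,0,0.08],[1,-46,-8,0,0,0,0.08],[1,-45,-8,0,0,0,0.08],[1,-45,-8,0,0,0,0.08],[1,-44,-8,0,0,0,0.08],[1,-44,-8,0,0,0,0.08],[1,-42,-8,0,0,0,0.08],[1,-42,-8,0,0,0,0.08]],
  ],
)

```text
time: 2.9
eef_pos: [0.5029, -0.157, 0.2548]
orientation: [0.0, 0.82, 0.572, 0.0]
contact_force: [1.4, -0.3, 0.8]
opening: 0.0917
```

Request:
jog_arm(
  rows=[
    [[1,-25,-8,0,0,0,0.08],[1,0,0,0,0,0,0]],
  ],
)

```text
time: 3.1
eef_pos: [0.485, -0.1799, 0.2551]
orientation: [0.0, 0.844, 0.536, -0.0]
contact_force: [-0.7, -0.2, -1.2]
opening: 0.092
```

Run:
```python
from h import *
p=cap('wrist','w1.png'); s=p['s']; print(s['joints'].round(3),s['eef_pos'],pose(s)[0].round(3))
print(p['hand_eye'])
for t,z in (('filler_cap',.0935),('neck_rim',.12)):
  for k in viewer.mark_of(p,t)[:3]: print(t,k['uv'],k['confidence'],at(p,k['uv'],z))
# red segmentation of cap top
hsv=cv2.cvtColor(p['pixels'],cv2.COLOR_RGB2HSV); m=(((hsv[...,0]<8)|(hsv[...,0]>172))&(hsv[...,1]>130)&(hsv[...,2]>40)).astype(np.uint8)
n,l,st,ce=cv2.connectedComponentsWithStats(m)
for i in range(1,n):
  if st[i,4]>300: print(st[i],ce[i],at(p,ce[i],.1405))
print([proj(p,[.469+a,-.201+b,.1405]) for a,b in ((0,0),(.0285,0),(0,.0285))])
```

```text
[-0.265  0.213  0.646  1.914 -0.146  1.061  0.003] [ 0.48501997 -0.17988756  0.25506772] [[ 0.424  0.905  0.   ]
 [ 0.905 -0.424 -0.   ]
 [-0.     0.    -1.   ]]
[[ 3.19129577e-04 -9.59014553e-01 -2.83356639e-01  7.97650540e-02]
 [ 9.99998723e-01 -1.37626787e-04  1.59204055e-03  3.88839169e-04]
 [-1.56578752e-03 -2.83356786e-01  9.59013285e-01 -1.70365086e-01]
 [ 0.00000000e+00  0.00000000e+00  0.00000000e+00  1.00000000e+00]]
filler_cap [419.8, 160.3] 0.94 [ 0.58282422 -0.19694168  0.0935    ]
filler_cap [322.6, 305.4] 0.85 [ 0.42971349 -0.30220127  0.0935    ]
filler_cap [315.7, 210.5] 0.71 [ 0.46974903 -0.20016273  0.0935    ]
[411 145  37  37 983] [429.54933876 163.44252289] [ 0.58024755 -0.19023445  0.1405    ]
[ 283  186   63   70 3162] [312.91208096 221.33965844] [ 0.47028014 -0.19501974  0.1405    ]
[534 211 106  92 618] [585.84142395 260.76213592] [ 0.67812444 -0.33437251  0.1405    ]
[[np.float64(314.5), np.float64(227.7)], [np.float64(344.1), np.float64(214.7)], [np.float64(300.3), np.float64(199.5)]]
```

View pics/w1.png

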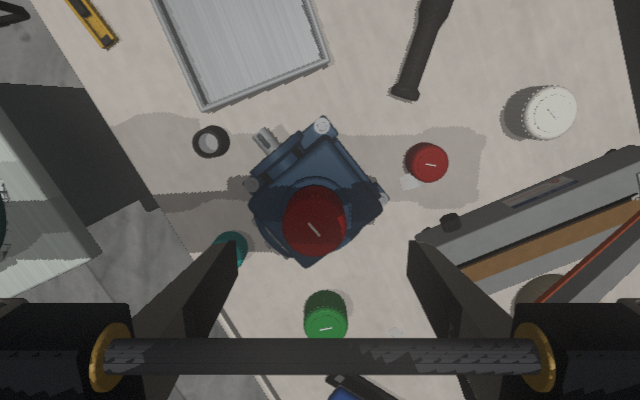

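The wrist view shows the large red cap at (314,224). The small red is at (429,163), green at (326,315) and turquoise at (233,250). The cap axis is at about (0.470,-0.200), and three measurements agree on it. Next I'll move over it and wind up the wrist.

Request:
jog_arm(
  rows=[
    [[1,-24,-5.5,0,0,0,0],[1,0,0,10,0,0,0.149],[1,0,0,10,0,0,0.149],[1,0,0,10,0,0,0.149],[1,0,0,10,0,0,0.149],[1,0,0,10,0,0,0.149],[1,0,0,0,0,0,0.149],[1,0,0,0,0,0,0.149],[1,0,0,0,0,0,0.149],[1,0,0,0,0,0,0.149]],
  ],
)

```text
time: 4.25
eef_pos: [0.4734, -0.1938, 0.2044]
orientation: [-0.0, 0.995, -0.101, -0.0]
contact_force: [-0.0, -0.2, 0.6]
opening: 0.0924
```

Run:
```python
from h import *
s=sense(); print(s['joints'].round(3),s['eef_pos'])
```

```text
[-0.414  0.317  0.894  1.991 -0.299  0.969 -1.145] [ 0.47343591 -0.19382695  0.20437991]
```

Request:
jog_arm(
  rows=[
    [[1,0,0,0,0,0,0.149],[1,0,0,0,0,0,0.149],[1,0,0,0,0,0,0.149],[1,0,0,0,0,0,0.149],[1,0,0,0,0,0,0.149],[1,0,0,0,0,0,0.149],[1,0,0,0,0,0,0.149],[1,0,0,0,0,0,0.149],[1,0,0,0,0,0,0.149],[1,0,0,0,0,0,0.149]],
  ],
)

```text
time: 5.25
eef_pos: [0.4735, -0.1938, 0.2043]
orientation: [0.0, -0.663, 0.749, 0.0]
contact_force: [0.1, -0.2, -0.5]
opening: 0.092
```

Run:
```python
from h import *
s=sense(); print(s['joints'].round(3),s['eef_pos'])
p=cap('wrist','w2.png'); s=p['s']; A,t=pose(s);print(A.round(3))
for X in ([.4697,-.1995,.1405],[.4697,-.1995,.12]): print(proj(p,X))
hsv=cv2.cvtColor(p['pixels'],cv2.COLOR_RGB2HSV); m=(((hsv[...,0]<8)|(hsv[...,0]>172))&(hsv[...,1]>130)&(hsv[...,2]>40)).astype(np.uint8)
n,l,st,ce=cv2.connectedComponentsWithStats(m)
for i in range(1,n):
  if st[i,4]>1000: print(st[i],ce[i],at(p,ce[i],.1405))
# model silhouette matching: project cap cylinder hull, max IoU
i=1+np.argmax(st[1:,4]); M=(l==i).astype(np.uint8); M=cv2.morphologyEx(M,cv2.MORPH_CLOSE,np.ones((7,7)))
th=np.linspace(0,6.28,60); best=[]
for x in np.arange(.460,.481,.001):
  for y in np.arange(-.210,-.189,.001):
    P=np.array([proj(p,[x+.0285*np.cos(a),y+.0285*np.sin(a),z]) for a in th for z in(.0935,.1405)],np.float32)
    Q=cv2.fillConvexPoly(np.zeros_like(M),cv2.convexHull(P).astype(np.int32),1)
    best.append(((M&Q).sum()/(M|Q).sum(),x,y))
print(np.round(sorted(best)[-4:],3))
```

```text
[-0.648  0.488  1.269  2.    -0.541  1.054 -2.39 ] [ 0.47352926 -0.1937547   0.20432475]
[[-0.121 -0.993 -0.   ]
 [-0.993  0.121  0.   ]
 [-0.     0.    -1.   ]]
[np.float64(327.0), np.float64(211.7)]
[np.float64(326.7), np.float64(203.6)]
[ 171  154   42   40 1236] [191.4789644  173.29449838] [ 0.55933847 -0.23833459  0.1405    ]
[ 290  160   79   85 5001] [329.01239752 202.44031194] [ 0.46750888 -0.20612705  0.1405    ]
[[ 0.916  0.468 -0.201]
 [ 0.916  0.467 -0.201]
 [ 0.917  0.467 -0.202]
 [ 0.919  0.468 -0.202]]
```

View pics/w2.png

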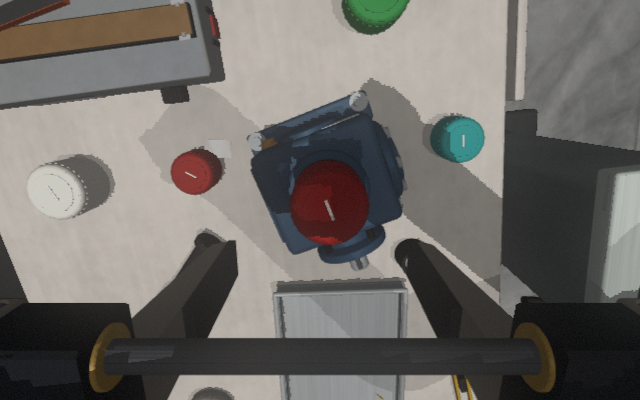

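Two bearings with opposite hand-eye bias average to (0.469,-0.2005), and the top camera agrees. The cap is seen at (329,202). I'll wind up slightly more, centre, descend and grip.

Request:
jog_arm(
  rows=[
    [[1,0,0,0,0,0,0.149],[1,0,0,0,0,0,0.149],[1,8,1.4,0,0,0,0],[1,0,0,25,0,0,0],[1,0,0,25,0,0,0],[1,0,0,20,0,0,0],[1,0,0,15,0,0,0],[1,0,0,10,0,0,0],[1,0,0,5,0,0,0],[1,0,0,0,0,0,0]],
  ],
)

```text
time: 6.3
eef_pos: [0.4678, -0.2022, 0.1044]
orientation: [-0.0, -0.546, 0.838, 0.0]
contact_force: [-0.6, -0.5, 0.2]
opening: 0.0919
```

Request:
jog_arm(
  rows=[
    [[0,0,0,0,0,0,0],[0,0,0,0,0,0,0],[0,0,0,0,0,0,0],[0,0,0,0,0,0,0],[0,0,0,0,0,0,0],[0,0,0,0,0,0,0]],
  ],
  newtons=30,
)

```text
time: 6.9
eef_pos: [0.4672, -0.2018, 0.1045]
orientation: [-0.0, -0.545, 0.838, 0.001]
contact_force: [-2.7, 2.3, 3.1]
opening: 0.0556
```

Run:
```python
from h import *
s=sense(); print(s['joints'].round(3),s['eef_pos'],s['contact_force'],s['moment'],s['opening'])
```

```text
[-0.514  0.655  1.146  2.082 -0.772  0.92  -2.487] [ 0.4672087  -0.20184178  0.104537  ] [-2.736306    2.2823244   3.14563703] [0.48036122 0.63562975 0.06516493] 0.0556032576364042
```

Request:
jog_arm(
  rows=[
    [[0,0,0.7,0,0,0,0],[0,0,0,-0.3,0,0,-0.08],[0,0,0,-0.3,0,0,-0.08],[0,0,0,-0.3,0,0,-0.08],[0,0,0,-0.3,0,0,-0.08],[0,0,0,-0.3,0,0,-0.08],[0,0,0,0,0,0,0]],
  ],
)

```text
time: 7.6
eef_pos: [0.4675, -0.2019, 0.1061]
orientation: [0.0, -0.701, 0.713, -0.0]
contact_force: [-0.4, 0.4, -0.7]
opening: 0.056
```

Run:
```python
from h import *
s=sense(); A,t=pose(s);print(s['joints'].round(3),t,(A.T@s['contact_force']).round(2),s['moment'],s['opening'],A.round(3)[:,0])
```

```text
[-0.464  0.59   1.054  2.08  -0.686  0.87  -2.166] [ 0.46748907 -0.20194347  0.10613367] [-0.35  0.37  0.68] [0.10550986 0.01285288 0.05511164] 0.055972337051541685 [-0.017 -1.    -0.   ]
```

Request:
jog_arm(
  rows=[
    [[0,0,0,-0.4,0,0,-0.12],[0,0,0,-0.4,0,0,-0.12],[0,0,0,-0.4,0,0,-0.12],[0,0,0,-0.4,0,0,-0.12],[0,0,0,-0.4,0,0,-0.12],[0,0,0,-0.4,0,0,-0.12],[0,0,0,-0.4,0,0,-0.12],[0,0,0,-0.4,0,0,-0.12],[0,0,0,-0.4,0,0,-0.12],[0,0,0,-0.4,0,0,-0.12]],
  ],
)

```text
time: 8.6
eef_pos: [0.4687, -0.2013, 0.1102]
orientation: [-0.0, 0.981, -0.192, 0.001]
contact_force: [3.8, 1.6, -2.3]
opening: 0.0556
```

Run:
```python
from h import *
s=sense(); A,t=pose(s);print(s['joints'].round(3),t,(A.T@s['contact_force']).round(2),s['moment'],s['opening'],A.round(3)[:,0])
```

```text
[-0.264  0.454  0.754  2.067 -0.443  0.781 -1.195] [ 0.46867776 -0.20129375  0.11015405] [ 2.94 -2.96  2.31] [ 0.61257726 -0.61653443 -0.02279021] 0.055621082171296694 [ 0.927 -0.376  0.002]
```

Request:
jog_arm(
  rows=[
    [[0,0.6,-0.7,0.1,0,0,-0.1],[0,0,0,-0.4,0,0,-0.12],[0,0,0,-0.4,0,0,-0.12],[0,0,0,-0.4,0,0,-0.12],[0,0,0,-0.4,0,0,-0.12],[0,0,0,-0.4,0,0,-0.12],[0,0,0,-0.4,0,0,-0.12],[0,0,0,-0.4,0,0,-0.12],[0,0,0,-0.4,0,0,-0.12],[0,0,0,-0.4,0,0,-0.12]],
  ],
)

```text
time: 9.6
eef_pos: [0.4685, -0.1999, 0.1133]
orientation: [-0.001, 0.922, 0.387, 0.001]
contact_force: [1.3, 5.0, 0.1]
opening: 0.0556
```

Run:
```python
from h import *
s=sense(); A,t=pose(s);print(s['joints'].round(3),t,(A.T@s['contact_force']).round(2),s['moment'],s['opening'],A.round(3)[:,0])
```

```text
[-0.04   0.391  0.46   2.052 -0.253  0.753 -0.199] [ 0.46852823 -0.19986361  0.1132798 ] [ 4.47 -2.61 -0.09] [ 1.10091427 -0.12945432 -0.09471334] 0.055642771160088964 [0.7   0.714 0.002]
```

Request:
jog_arm(
  rows=[
    [[0,0.9,-0.6,-0.4,0,0,-0.1],[0,0,0,-0.4,0,0,-0.12],[0,0,0,-0.4,0,0,-0.12],[0,0,0,-0.4,0,0,-0.12],[0,0,0,-0.4,0,0,-0.12],[0,0,0,-0.4,0,0,-0.12],[0,0,0,-0.4,0,0,-0.12],[0,0,0,-0.4,0,0,-0.12],[0,0,0,-0.4,0,0,-0.12],[0,0,0,-0.4,0,0,-0.12]],
  ],
)

```text
time: 10.6
eef_pos: [0.4674, -0.1994, 0.1169]
orientation: [-0.001, 0.551, 0.834, 0.0]
contact_force: [-1.1, 3.1, -0.8]
opening: 0.0555
```

Run:
```python
from h import *
s=sense(); A,t=pose(s);print(s['joints'].round(3),t,(A.T@s['contact_force']).round(2),s['contact_force'],s['moment'],s['opening'],A.round(3)[:,0])
p=cap('wrist','w3.png')
```

```text
[ 0.18   0.364  0.19   2.037 -0.1    0.752  0.835] [ 0.46736712 -0.19942181  0.11686107] [3.32 0.22 0.84] [-1.10022957  3.14389638 -0.82968961] [ 0.61679007  0.3364712  -0.06341714] 0.05546256107436568 [-0.393  0.92   0.003]
```

View pics/w3.png

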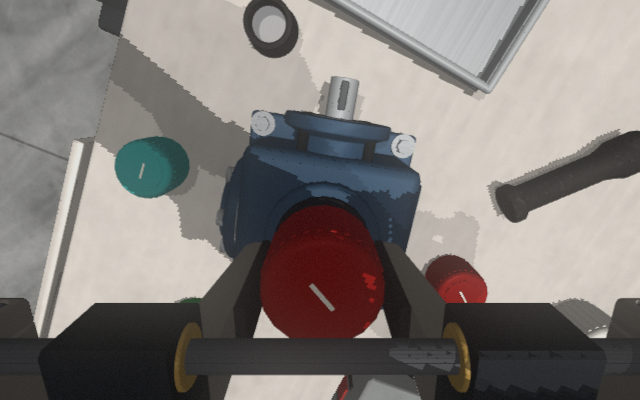

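The cap mark at (321,297) has turned with the fingers, so there was no slip. About 4.0 rad are done so far, with the forces small.

Request:
jog_arm(
  rows=[
    [[0,0.6,0,-0.4,0,0,-0.1],[0,0,0,-0.4,0,0,-0.12],[0,0,0,-0.4,0,0,-0.12],[0,0,0,-0.4,0,0,-0.12],[0,0,0,-0.4,0,0,-0.12],[0,0,0,-0.4,0,0,-0.12],[0,0,0,-0.4,0,0,-0.12]],
  ],
)

```text
time: 11.35
eef_pos: [0.4667, -0.1999, 0.1196]
orientation: [-0.001, 0.174, 0.985, 0.0]
contact_force: [-2.2, 0.2, -1.2]
opening: 0.0557
```

Run:
```python
from h import *
s=sense(); A,t=pose(s);print(s['joints'].round(3),t,(A.T@s['contact_force']).round(2),s['contact_force'],s['moment'],s['opening'],A.round(3)[:,0])
```

```text
[ 0.328  0.36   0.012  2.026 -0.006  0.759  1.566] [ 0.46667583 -0.19993976  0.11963182] [ 2.11 -0.58  1.19] [-2.18695137  0.178154   -1.18171544] [0.21871877 0.50496226 0.01136104] 0.055749301867261555 [-0.939  0.343  0.003]
```

Request:
jog_arm(
  rows=[
    [[0,0.4,0,-0.4,0,0,-0.12],[0,0,0,-0.4,0,0,-0.12],[0,0,0,-0.4,0,0,-0.12],[0,0,0,-0.4,0,0,-0.12],[0,0,0,-0.4,0,0,-0.12],[0,0,0,-0.8,0,0,0],[0,0,0,-0.8,0,0,0]],
  ],
)

```text
time: 12.05
eef_pos: [0.4667, -0.2005, 0.1235]
orientation: [-0.001, -0.122, 0.993, 0.0]
contact_force: [-2.3, -1.7, -2.3]
opening: 0.0558
```

Run:
```python
from h import *
s=sense(); A,t=pose(s);print(s['joints'].round(3),t,(A.T@s['contact_force']).round(2),s['contact_force'],s['moment'],s['opening'],A.round(3)[:,0])
```

```text
[ 0.436  0.359 -0.115  2.017  0.059  0.77   2.101] [ 0.46667947 -0.20050763  0.12349063] [ 2.63 -1.06  2.33] [-2.30295023 -1.66726592 -2.32468436] [-0.37455699  0.58119692  0.00188745] 0.05579275676877452 [-0.97  -0.242  0.002]
```

Request:
jog_arm(
  rows=[
    [[0,0,0,-1.2,0,0,-0.05],[0,0,0,-1.2,0,0,-0.05],[0,0,0,0,0,0,0]],
  ],
)

```text
time: 12.35
eef_pos: [0.4671, -0.2006, 0.1264]
orientation: [-0.0, -0.172, 0.985, -0.0]
contact_force: [-2.6, -2.7, -1.2]
opening: 0.0557
```

Run:
```python
from h import *
s=sense(); A,t=pose(s);print(t,s['contact_force'],s['moment'],s['opening'],A.round(3)[:,0])
```

```text
[ 0.46714081 -0.20056272  0.12635747] [-2.62965235 -2.74736047 -1.21256598] [-0.53938885  0.59595944  0.06235261] 0.05567144543058921 [-0.941 -0.34   0.001]
```

Request:
jog_arm(
  rows=[
    [[0,0.9,-0.4,-1,0,0,0],[0,0,0,-4,0,0,0],[0,0,0,-5,0,0,0],[0,0,0,-5,0,0,0],[0,0,0,-6,0,0,0],[0,0,0,-10,0,0,0],[0,0,0,-15,0,0,0],[0,0,0,-20,0,0,0],[0,0,0,-20,0,0,0],[0,0,0,0,0,0,0]],
  ],
)

```text
time: 13.35
eef_pos: [0.4687, -0.2011, 0.2155]
orientation: [0.003, -0.174, 0.985, -0.002]
contact_force: [0.4, -0.1, -0.8]
opening: 0.0554
```

Run:
```python
from h import *
s=sense(); A,t=pose(s);print(s['joints'].round(3),t,s['contact_force'],s['moment'],s['opening'],A.round(3)[:,0])
p=cap('side','s2.png')
for t in ('vial','filler_cap','neck_rim'):
  for k in viewer.mark_of(p,t)[:2]: print(t,np.round(k['uv']),k['confidence'],at(p,k['uv'],.082))
q=cap('top'); k=viewer.mark_of(q,'tray')[0]; print('tray',k['uv'],at(q,k['uv'],0))
for k in viewer.mark_of(q,'vial')[:2]: print('vial',k['uv'],k['confidence'],at(q,k['uv'],.082))
cv2.imwrite('pics/s2c.png',np.vstack([cv2.resize(p['pixels'][150:300,200:400],(400,300)),cv2.resize(q['pixels'][180:300,180:400],(400,218))])[:,:,::-1])
# tray rim corners
g=q['pixels'][180:290,180:310]
cv2.imwrite('pics/top2.png',q['pixels'][:,:,::-1])
```

```text
[ 0.467  0.236 -0.147  1.937  0.042  0.965  2.221] [ 0.46873759 -0.20112334  0.2154919 ] [ 0.41221004 -0.06879437 -0.76433196] [ 0.07996013 -0.02242883 -0.01168921] 0.05535321440296797 [-0.939 -0.343 -0.005]
vial [305. 234.] 0.48 [ 0.46937215 -0.19207317  0.082     ]
vial [307. 267.] 0.26 [ 0.44039529 -0.26763211  0.082     ]
filler_cap [309. 346.] 0.91 [ 0.38271646 -0.40630186  0.082     ]
filler_cap [417. 228.] 0.85 [ 0.67696002 -0.26982727  0.082     ]
neck_rim [305. 222.] 0.77 [ 0.48262215 -0.16364034  0.082     ]
tray [247.2, 232.0] [0.47756957 0.04253767 0.        ]
```

View pics/s2c.png

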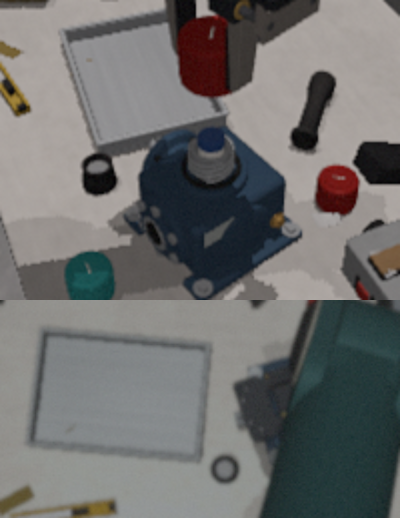

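The cap is off and in the fingers. The vial still stands in the neck, its blue top at (212,140) in the crop. The tray centre is about (0.473,0.047). The cap goes to about (0.472,0.085).

Request:
jog_arm(
  rows=[
    [[0,-14.5,38.2,0,0,0,0],[0,-14.5,38.2,0,0,0,0],[0,-14.5,38.2,0,0,0,0],[0,-14.5,38.2,0,0,0,0],[0,-14.5,38.2,0,0,0,0],[0,-14.5,38.2,0,0,0,0],[0,-14.5,38.2,0,0,0,0],[0,0,0,40,0,0,0],[0,0,0,40,0,0,0],[0,0,0,0,0,0,0]],
  ],
)

```text
time: 14.7
eef_pos: [0.4664, 0.0849, 0.1279]
orientation: [-0.005, -0.175, 0.985, 0.0]
contact_force: [-0.3, 0.4, -0.5]
opening: 0.0553
```

Run:
```python
from h import *
p=cap('wrist','w4.png'); s=p['s']; A,t=pose(s);print(t,A.round(3),s['contact_force'],s['opening'])
c=np.array([.473,.047]);r=-.09
for yaw in(0,-.09): print([proj(p,[*(c+np.array([[np.cos(yaw),-np.sin(yaw)],[np.sin(yaw),np.cos(yaw)]])@np.array(d)),.025]) for d in((.075,.11),(.075,-.11),(-.075,-.11),(-.075,.11))])
```

```text
[0.46639983 0.08493636 0.12793948] [[-0.939 -0.344 -0.01 ]
 [-0.344  0.939 -0.001]
 [ 0.01   0.002 -1.   ]] [-0.31632257  0.3648858  -0.4822823 ] 0.055264894714497866
[[np.float64(366.2), np.float64(312.0)], [np.float64(125.4), np.float64(233.8)], [np.float64(165.8), np.float64(54.0)], [np.float64(437.2), np.float64(156.9)]]
[[np.float64(354.9), np.float64(318.3)], [np.float64(120.4), np.float64(220.7)], [np.float64(178.5), np.float64(44.4)], [np.float64(438.9), np.float64(171.5)]]
```

View pics/w4.png

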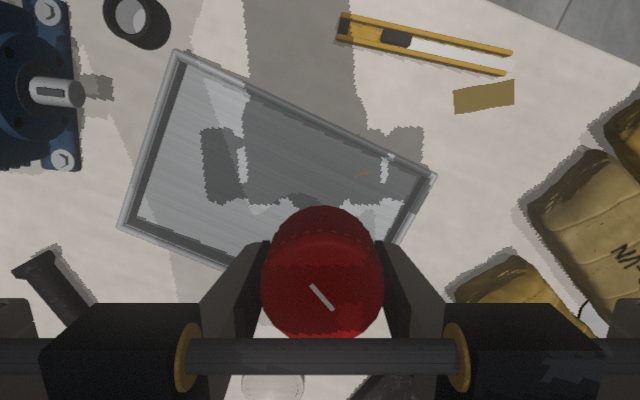

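The tray corners at (175,50), (437,173) and (120,228) match the model (centre (0.473,0.047), yaw -0.09). The cap is well inside, so I'm lowering it.

Request:
jog_arm(
  rows=[
    [[0,0,0,30,0,0,0],[0,0,0,30,0,0,0],[0,0,0,25,0,0,0],[0,0,0,13,0,0,0],[0,0,0,6,0,0,0],[0,0,0,4,0,0,0],[0,0,0,2,0,0,0],[0,0,0,1,0,0,0],[0,0,0,0,0,0,0]],
  ],
)

```text
time: 15.65
eef_pos: [0.471, 0.0856, 0.022]
orientation: [0.001, -0.174, 0.985, -0.0]
contact_force: [0.5, -0.2, -0.3]
opening: 0.0551
```

Request:
jog_arm(
  rows=[
    [[0,0,0,4,0,0,0],[0,0,0,1,0,0,0],[0,0,0,1,0,0,0],[0,0,0,0,0,0,0]],
  ],
)

```text
time: 16.05
eef_pos: [0.4704, 0.0855, 0.0152]
orientation: [-0.0, -0.174, 0.985, 0.0]
contact_force: [-0.2, 0.2, -0.4]
opening: 0.0549
```

Request:
jog_arm(
  rows=[
    [[0,0,0,1,0,0,0],[0,0,0,0,0,0,0]],
  ],
)

```text
time: 16.25
eef_pos: [0.4706, 0.0855, 0.0145]
orientation: [0.0, -0.174, 0.985, -0.0]
contact_force: [-0.6, 0.2, 0.5]
opening: 0.0556
```

Request:
jog_arm(
  rows=[
    [[0,0,0,0.7,0,0,0],[0,0,0,0,0,0,0]],
  ],
)

```text
time: 16.45
eef_pos: [0.4706, 0.0855, 0.0145]
orientation: [0.0, -0.174, 0.985, -0.0]
contact_force: [-3.2, 0.4, 9.3]
opening: 0.0557
```

Request:
jog_arm(
  rows=[
    [[0.74,0,0,0,0,0,0],[0.74,0,0,0,0,0,0],[0.74,0,0,0,0,0,0],[0.74,0,0,-5,0,0,0],[0.74,0,0,-15,0,0,0],[0.74,0,0,-30,0,0,0],[0.74,0,0,-40,0,0,0],[0.74,0,0,-50,0,0,0],[0.74,0,0,-50,0,0,0],[0.74,0,0,0,0,0,0]],
  ],
)

```text
time: 17.45
eef_pos: [0.4745, 0.0866, 0.2103]
orientation: [0.006, -0.174, 0.985, -0.0]
contact_force: [0.2, -1.1, -0.5]
opening: 0.0679
```

Run:
```python
from h import *
p=cap('wrist','w5.png'); s=p['s']; A,t=pose(s);print(s['joints'].round(3),t,A.round(3)[:,0],s['opening'],s['contact_force'])
print(proj(p,[.4706,.0855,.051]))
for k in viewer.mark_of(p,'filler_cap')[:3]: print(np.round(k['uv']),k['confidence'],at(p,k['uv'],.004).round(3))
```

```text
[ 0.073  0.21  -0.364  1.996  0.095  0.938  1.582] [0.4745134  0.08656175 0.21030166] [-0.939 -0.343 -0.013] 0.06792037218735864 [ 0.15652791 -1.06930467 -0.54640905]
[np.float64(323.6), np.float64(181.2)]
[325. 173.] 0.87 [0.471 0.087 0.004]
[ 17. 284.] 0.71 [ 0.733 -0.221  0.004]
[ 32. 188.] 0.7 [ 0.602 -0.217  0.004]
```

The cap stands at (0.471,0.087) as predicted. Back to the vial.

Request:
jog_arm(
  rows=[
    [[0.74,14.9,-38.2,0,0,0,0],[0.74,14.9,-38.2,0,0,0,0],[0.74,14.9,-38.2,0,0,0,0],[0.74,14.9,-38.2,0,0,0,0],[0.74,14.9,-38.2,0,0,0,0],[0.74,14.9,-38.2,0,0,0,0],[0.74,14.9,-38.2,0,0,0,0],[0.6,0,0,0,0,0,0],[0.6,0,0,0,0,0,0]],
  ],
)

```text
time: 18.45
eef_pos: [0.463, -0.2015, 0.2017]
orientation: [-0.002, -0.173, 0.985, 0.001]
contact_force: [-0.6, 0.7, -0.1]
opening: 0.0558
```

Run:
```python
from h import *
p=cap('wrist','w6.png'); s=p['s']; A,t=pose(s);print(s['joints'].round(3),t,A.round(3)[:,0],s['opening'])
for n,z in(('neck_rim',.12),('vial',.082)):
  for k in viewer.mark_of(p,n)[:2]: print(n,np.round(k['uv']),k['confidence'],at(p,k['uv'],z).round(4))
print([proj(p,[.4685+a,-.2005,z]) for a,z in((0,.12),(0,.134),(.013,.134))])
im=p['pixels'].copy()
th=np.linspace(0,6.28,80)
cv2.polylines(im,[np.array([proj(p,[.4685+.013*np.cos(a),-.2005+.013*np.sin(a),.134]) for a in th]).astype(np.int32)],True,(0,255,0))
cv2.imwrite('pics/w6c.png',cv2.resize(im[100:300,200:450],(750,600))[:,:,::-1])
```

```text
[ 0.487  0.251 -0.165  1.954  0.05   0.944  2.217] [ 0.46295203 -0.20148275  0.20174396] [-0.94  -0.341  0.003] 0.05580739578075456
vial [325. 204.] 0.63 [ 0.4672 -0.1972  0.082 ]
[[np.float64(321.4), np.float64(218.2)], [np.float64(321.4), np.float64(224.3)], [np.float64(315.4), np.float64(239.9)]]
```

View pics/w6c.png

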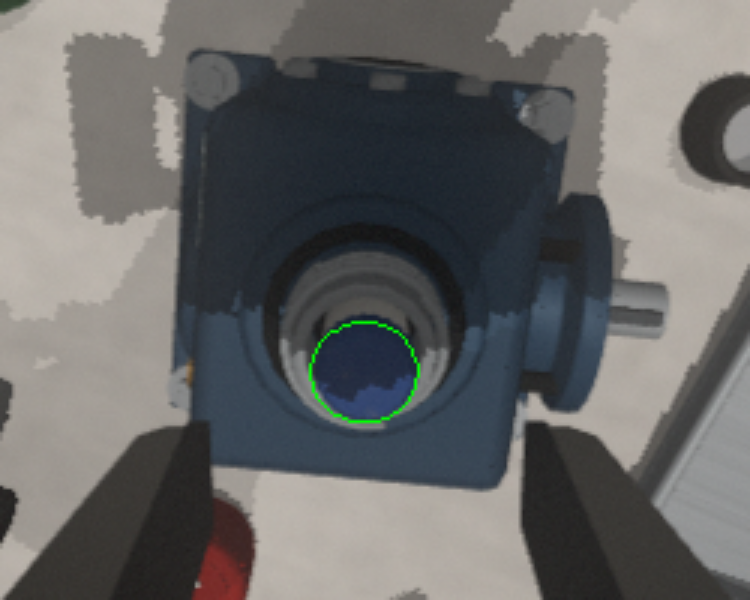

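The green ring, my predicted vial top, sits exactly on the blue cap at crop (365,372). The axis (0.4685,-0.2005) is confirmed.

Request:
jog_arm(
  rows=[
    [[0.55,-5.5,-0.9,0,0,0,0],[0.55,0,0,20,0,0,0],[0.55,0,0,20,0,0,0],[0.55,0,0,15,0,0,0],[0.55,0,0,10,0,0,0],[0.55,0,0,5,0,0,0],[0.55,0,0,0,0,0,0],[0.55,0,0,0,0,0,0]],
  ],
)

```text
time: 19.4
eef_pos: [0.4702, -0.2004, 0.1342]
orientation: [0.0, -0.174, 0.985, -0.0]
contact_force: [0.7, -0.2, 0.3]
opening: 0.0503
```

Request:
jog_arm(
  rows=[
    [[0.55,1.6,0.6,6,0,0,0],[0.55,0,0,4,0,0,0],[0.55,0,0,1.5,0,0,0],[0.55,0,0,0,0,0,0]],
  ],
)

```text
time: 19.8
eef_pos: [0.4679, -0.2004, 0.1219]
orientation: [-0.0, -0.174, 0.985, 0.0]
contact_force: [0.4, -0.3, -0.4]
opening: 0.0506
```

Request:
jog_arm(
  rows=[
    [[0.2,0,0,0,0,0,0],[0.2,0,0,0,0,0,0],[0.2,0,0,0,0,0,0],[0.2,0,0,0,0,0,0],[0.2,0,0,0,0,0,0]],
  ],
  newtons=8,
)

```text
time: 20.3
eef_pos: [0.4681, -0.2004, 0.1223]
orientation: [0.0, -0.174, 0.985, -0.0]
contact_force: [-0.6, -0.3, 0.3]
opening: 0.0249
```

Request:
jog_arm(
  rows=[
    [[0.2,0,0,-2,0,0,0],[0.2,0,0,-3,0,0,0],[0.2,0,0,-4,0,0,0],[0.2,0,0,-4,0,0,0],[0.2,0,0,-4,0,0,0],[0.2,0,0,-4,0,0,0],[0.2,0,0,-4,0,0,0],[0.2,0,0,-4,0,0,0],[0.2,0,0,-4,0,0,0],[0.2,0,0,-4,0,0,0]],
  ],
)

```text
time: 21.3
eef_pos: [0.468, -0.2004, 0.1595]
orientation: [0.0, -0.174, 0.985, 0.0]
contact_force: [0.9, -0.7, -1.1]
opening: 0.025
```

Request:
jog_arm(
  rows=[
    [[0.2,0,0,-4,0,0,0],[0.2,0,0,-6,0,0,0],[0.2,0,0,-8,0,0,0],[0.2,0,0,-10,0,0,0],[0.2,0,0,-6,0,0,0],[0.2,0,0,0,0,0,0]],
  ],
)

```text
time: 21.9
eef_pos: [0.4687, -0.2007, 0.1945]
orientation: [0.001, -0.174, 0.985, -0.001]
contact_force: [0.3, -0.3, 0.6]
opening: 0.0247
```

Run:
```python
from h import *
p=cap('side'); s=p['s']; A,t=pose(s);print(t,A.round(3),s['opening'],s['contact_force'])
print(proj(p,[t[0],t[1],t[2]-.04]),proj(p,[t[0],t[1],t[2]+.012]))
for n in('vial','filler_cap'):
  for k in viewer.mark_of(p,n)[:6]: print(n,np.round(k['uv']),k['confidence'],at(p,k['uv'],.004).round(3))
cv2.imwrite('pics/s3.png',cv2.resize(p['pixels'][110:310,200:450],(750,600))[:,:,::-1])
```

```text
[ 0.46872868 -0.20068085  0.19445814] [[-0.939 -0.343  0.002]
 [-0.343  0.939 -0.001]
 [-0.002 -0.002 -1.   ]] 0.024669115493117726 [ 0.31069072 -0.28239069  0.56340308]
[np.float64(306.0), np.float64(209.8)] [np.float64(305.7), np.float64(187.9)]
vial [303. 207.] 0.5 [ 0.529 -0.045  0.004]
filler_cap [310. 341.] 0.88 [ 0.404 -0.361  0.004]
filler_cap [422. 228.] 0.88 [ 0.745 -0.218  0.004]
filler_cap [367. 250.] 0.85 [ 0.6   -0.222  0.004]
filler_cap [259. 178.] 0.79 [0.469 0.106 0.004]
filler_cap [244. 293.] 0.62 [ 0.33  -0.218  0.004]
```

View pics/s3.png

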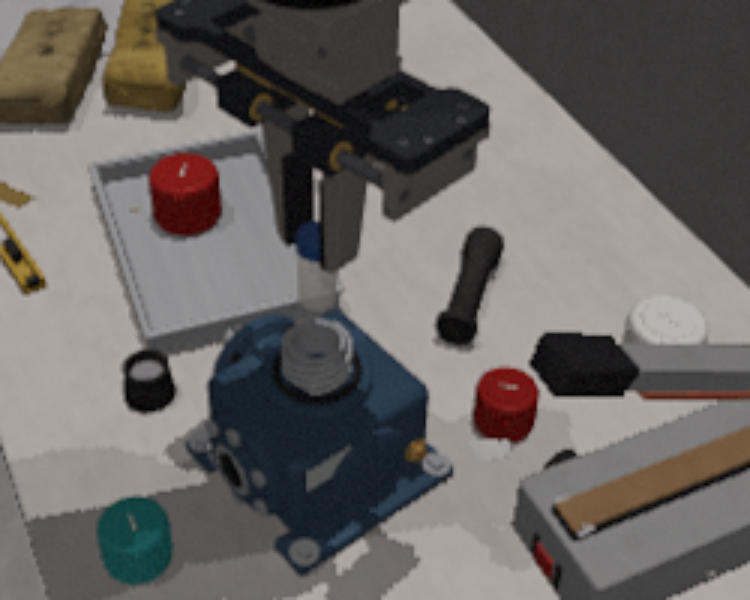

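The vial is held upright and clear of the neck, at crop (318,265), and the cap stands mouth down in the tray at (185,195). Carrying the vial to about (0.475,0.000).

Request:
jog_arm(
  rows=[
    [[0.2,-5,12.3,0,0,0,0],[0.2,-10,25,0,0,0,0],[0.2,-12.5,31,0,0,0,0],[0.2,-12.5,31,0,0,0,0],[0.2,-12.5,31,0,0,0,0],[0.2,-12,31,0,0,0,0],[0.2,-7,17,0,0,0,0],[0.2,-3,8,0,0,0,0],[0.2,0,0,10,0,0,0],[0.2,0,0,20,0,0,0]],
  ],
)

```text
time: 23.05
eef_pos: [0.475, -0.0005, 0.1633]
orientation: [0.001, -0.174, 0.985, -0.001]
contact_force: [0.6, 0.4, -0.1]
opening: 0.0253
```

Request:
jog_arm(
  rows=[
    [[0.2,0,0,25,0,0,0],[0.2,0,0,25,0,0,0],[0.2,0,0,25,0,0,0],[0.2,0,0,20,0,0,0],[0.2,0,0,10,0,0,0],[0.2,0,0,5,0,0,0],[0.2,0,0,0,0,0,0],[0.2,0,0,0,0,0,0]],
  ],
)

```text
time: 23.85
eef_pos: [0.4747, -0.0, 0.0538]
orientation: [0.001, -0.174, 0.985, -0.0]
contact_force: [0.1, 0.4, -0.4]
opening: 0.0252
```

Contact is expected at z ≈ 0.044.

Request:
jog_arm(
  rows=[
    [[0.2,0,0,4,0,0,0],[0.2,0,0,3,0,0,0],[0.2,0,0,1,0,0,0],[0.2,0,0,0,0,0,0]],
  ],
)

```text
time: 24.25
eef_pos: [0.474, 0.0002, 0.0451]
orientation: [-0.0, -0.174, 0.985, 0.0]
contact_force: [-0.1, 0.7, 0.1]
opening: 0.0252
```

Request:
jog_arm(
  rows=[
    [[0.2,0,0,0.7,0,0,0],[0.2,0,0,0,0,0,0]],
  ],
)

```text
time: 24.45
eef_pos: [0.4742, 0.0002, 0.0445]
orientation: [0.0, -0.174, 0.985, 0.0]
contact_force: [0.1, -0.3, -0.4]
opening: 0.0251
```

Request:
jog_arm(
  rows=[
    [[0.2,0,0,0.6,0,0,0],[0.2,0,0,0,0,0,0]],
  ],
)

```text
time: 24.65
eef_pos: [0.4744, 0.0003, 0.0442]
orientation: [0.0, -0.174, 0.985, -0.0]
contact_force: [-0.5, 0.1, 3.9]
opening: 0.0251
```

Touching down with 3.9 N. Release and retreat.

Request:
jog_arm(
  rows=[
    [[0.3,0,0,0,0,0,0],[0.36,0,0,0,0,0,0],[0.45,0,0,0,0,0,0],[0.45,0,0,0,0,0,0],[0.45,0,0,-4,0,0,0],[0.45,0,0,-10,0,0,0],[0.45,0,0,-20,0,0,0],[0.45,0,0,-40,0,0,0],[0.45,0,0,-40,0,0,0],[0.45,0,0,-40,0,0,0]],
  ],
)

```text
time: 25.65
eef_pos: [0.4738, 0.0003, 0.2003]
orientation: [0.0, -0.174, 0.985, 0.0]
contact_force: [0.2, -0.4, -0.7]
opening: 0.0412
```

Run:
```python
from h import *
p=cap('side'); s=p['s']; print(s['eef_pos'],s['opening'],s['contact_force'],s['time'])
print(proj(p,[.4744,.0003,.004]),proj(p,[.4744,.0003,.056]))
for n in('vial','filler_cap','loupe','torch','parts_tin'):
  for k in viewer.mark_of(p,n)[:6]: print(n,np.round(k['uv']),round(k['confidence'],2),at(p,k['uv'],.004).round(3))
cv2.imwrite('pics/s4.png',cv2.resize(p['pixels'][110:310,200:450],(750,600))[:,:,::-1])
```

```text
[4.73798805e-01 2.51177930e-04 2.00260448e-01] 0.041242628287387485 [ 0.19007777 -0.4364584  -0.67182272] 25.65
[np.float64(275.3), np.float64(202.0)] [np.float64(273.9), np.float64(185.4)]
vial [275. 197.] 0.77 [0.479 0.017 0.004]
filler_cap [310. 342.] 0.96 [ 0.405 -0.363  0.004]
filler_cap [370. 250.] 0.9 [ 0.605 -0.226  0.004]
filler_cap [242. 296.] 0.87 [ 0.324 -0.222  0.004]
filler_cap [418. 227.] 0.74 [ 0.738 -0.21   0.004]
filler_cap [262. 179.] 0.63 [0.475 0.097 0.004]
loupe [252. 239.] 0.58 [ 0.388 -0.091  0.004]
torch [357. 210.] 0.81 [ 0.641 -0.106  0.004]
```

View pics/s4.png

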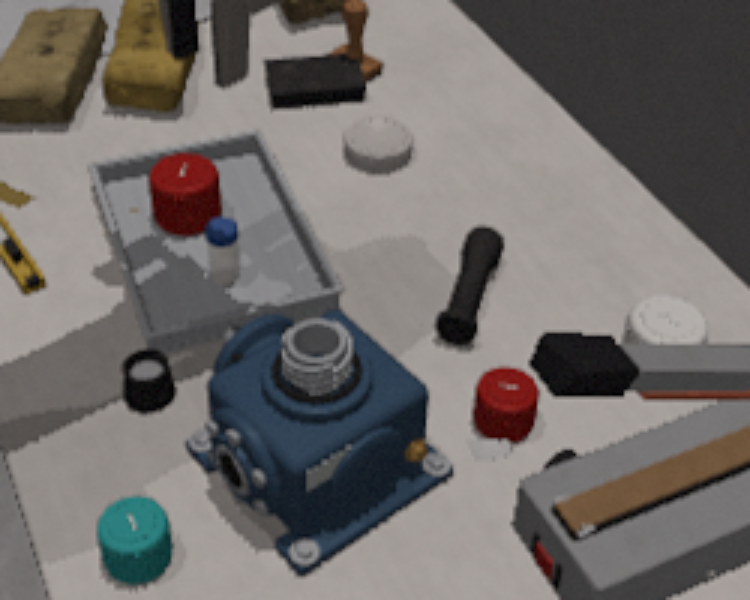

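The picture shows the cap mouth down at (185,195) and the vial upright at (222,250), both in the tray. The neck is empty, and the loupe, torch and tin are where they were. The gripper is clear, so I'm handing in.

```bash
python3 -c "
from bench import ticket; print(ticket.job_done())"
```

```text
the job is handed in; nothing more can be done
None
```

The job is done and handed in at about 26 s, well inside the 70 s limit. The red filler cap stands mouth down in the tray at about (0.471, 0.086), and the vial stands upright beside it at about (0.474, 0.000).

- **Cap:** I unscrewed it anticlockwise with one grip, about 5.4 rad in all, letting it rise 3.3 mm per rad. Sideways and axial forces at my checks stayed at about 5 N or less. It then lifted free and was set down with about 9 N.
- **Vial:** I gripped it with 8 N by the part standing out of the neck and drew it straight up. I set it down with about 4 N, then released it and moved the gripper clear.
- **Last checks:** The final side picture shows the cap and vial standing in the tray and the neck empty. The loupe and torch were re-detected within about 6 mm of their first readings, which is within detector scatter.
- **What did not fully agree:**
  - The network did not report the tin in the last picture. By eye it looks undisturbed.
  - The network's origin mark for the vial was about 17 mm off my release point. The vial's outline in the picture matches my predicted position.

I viewed 10 pictures, which is the budget.

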